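Set the stop screw of a model stand: bottom it, then back it off a quarter turn

TASK

Set the clearance of the stop screw on the small aluminium model stand: turn its wing clockwise until the foot of the screw bottoms on the steel seat and is nipped up finger-tight (about 0.25 N m; never overtighten it), then back it off by a quarter turn and let go. Leave the plaster cast, the snips and the powder jar around the stand where they are.

Things in the scene. Friction and masses are not known exactly. Their poses are not given: they have to be found in the camera images.
- wing_grip (a point): Centre of the stop screw's wing (flat steel bar head), on the screw's vertical axis. Wing: 46 mm along this point's x, 12 mm thick along its y (grip across this from above; clear all round), 28 mm tall, top 14 mm above this point; under it a round hub 24 mm across, 16 mm tall. Clockwise seen from above lowers wing and foot together, 12 mm a turn (steep quick-acting thread). Friction 0.06 N m; it stays where it is left.
- spindle: The screw's steel rod; slides up and down with the screw, does not turn. Origin: middle of the underside of its foot, a disc 17 mm across. At the start the screw is about 0.1 to 0.6 of a turn short of the bottom; how far must be felt.
- seat: Fixed steel post, 18 mm across, below the screw; origin: middle of its top face, on which the foot bottoms. Its height differs by a few millimetres from run to run. The stop is firm: past first touch the wing's torque rises by about 1.2 N m per rad. By the screw's gearing each 0.1 N m beyond friction presses the foot down with about 52 N.
- stand: The model stand, screwed down: aluminium base plate 120 x 76 x 12 mm (origin under its centre, long side along its x), a column 24 x 46 mm at its +x end, and an arm 34 mm wide at 86 to 104 mm height, with a brass bush (up to 110 mm) through which the screw passes at x = -18 mm, y = 0 of this frame. The hub's underside stays above 125 mm.
- cast_mid (a point): Centre of a loose plaster cast, a bystander beside the stand, 54 x 60 x 28 mm.
- snips_mid (a point): Centre of a loose pair of snips, a bystander lying on the bench, 95 x 49 x 11 mm.
- jar_mid (a point): Centre of a loose white powder jar, a bystander standing upright, 51 mm across and 55 mm tall.

How it is judged:
On the way, in this order (a step that is already met when the one before it is completed fails the run):
1. the screw is bottomed: its foot presses on the seat, finger-tight (at least 50 N on the seat, about 0.1 N m beyond the running friction) (contact force between spindle and seat above 50 N), for 0.15 s.
2. the screw is backed off a quarter turn: the gap under the foot is 3 mm, give or take 1 mm (30 degrees of turn) (z of spindle in the frame of seat between 0.002 and 0.004 m), for 0.2 s.
At the end, for the whole second after the job is handed in: The screw stands a quarter turn (90 degrees, give or take 30 degrees; foot 2 to 4 mm above the seat) back from where it bottoms, at rest (all of step 2 and linear speed of spindle below 0.002 m/s); the robot touches nothing.
It fails at once if the screw is overtightened: more than 260 N on the seat (about 0.5 N m beyond the running friction) (contact force between spindle and seat above 260 N).
It fails at once if the cast is disturbed (moved more than 15 mm) (distance of cast_mid from where it was at the start of the episode above 0.015 m).
It fails at once if the snips are disturbed (moved more than 15 mm) (distance of snips_mid from where it was at the start of the episode above 0.015 m).
It fails at once if the powder jar is disturbed (moved more than 15 mm) (distance of jar_mid from where it was at the start of the episode above 0.015 m).
It also fails if it takes over 70 s, if anything falls off the work surface, if the arm or the gripper's body presses on something with over 40 N, if the wrist force passes 120 N, or if a joint passes its speed limit or range.

ROBOT

A 6-joint arm with a two-finger parallel gripper is mounted at the origin on a cart in front of the work surface, level with it; the furniture and walls round the work are solid. World frame = base frame: x ahead of the robot, y to its left, z up, the work surface at z = 0. Lengths are in m, angles in rad, forces in N, time in s.
With the tool pointing down it reaches from about 0.35 to 0.8 m from the base axis. Payload 7.3 kg.
Tool frame: the origin (TCP) lies midway between the tips of the shut fingers; the grasp point (between the pads) lies 19 mm behind it (ctrl.pinch_z is the z of the grasp point in the tool frame, in m); z points along the fingers, y is the line along which they close (so a half turn about z gives the same grasp; the last joint's range is limited). The gripper opens to 85 mm and grips with 20 to 120 N. Pads are 22 mm wide; open, the fingers measure 114 mm over their backs; the gripper's body (76 mm by 85 mm) begins 54 mm behind the grasp point. The pads swing forward as they close: fully open they stand 13 mm farther back than shut.
Start: joints at [-1.489, 0.342, 1.524, -0, 1.275, -0.146], TCP at [0.119, -0.511, 0.231] pointing down, gripper open.
Joint ranges: [-2.53, 2.53], [-0.77, 2.02], [0.04, 2.7], [-1, 4.14], [0.28, 2.66], [-3.11, 3.11]. Speed limits (rad/s): [2.57, 2.57, 3.14, 3.14, 3.14, 3.14].

INTERFACE

Orientations are given as a rotation vector (axis times angle).
In Python, from station import ctrl gives the robot as it stands.
- The arm moves only by the tool servo_tool, never from a script. Its argument "deltas" is a list of rows, each a list of 4 numbers: the shift along the tool's x, y, z in cm, then the turn about the tool's z in degrees. In form: [[dx, dy, dz, spin], ...]. A call has 1 to 20 rows; each row is the pose to reach, as a shift and turn from the pose commanded when the call began, along the tool's axes at that moment; what a row does not reach only later rows make up. A row lasts 1/8 s, in which the tool goes at most 62.5 mm and 10.7 degrees, less where a joint would pass 70% of its speed; a pose out of reach is approached as far as the arm can. A call with a gripper value outside its range is refused whole. "claw" is the opening, from 0 (shut) to 1 (fully open), set as the call begins (left out, the last holds). The fingers move at their own pace and stop on an object; "force" is the grip in N (left out, the last holds). Time passes only in rows, so rows that repeat a pose let the fingers close. It gives the time, the measured TCP pose, the force, the opening and the grip force at its end, in the units of the state.
- ctrl.sense(): the state, without advancing time (a new reading comes with each control period).
- ctrl.grab_frame(name): name is "side" or "top" or "wrist"; returns a dict with "image" (480x640x3 uint8, red, green, blue), "z_map" (480x640 float32, m along the optical axis (not along the pixel's ray), 0 where there is no reading), "fx", "fy", "cx", "cy" (pixels), "pose" (4x4, takes a point from camera to world coordinates). Camera axes: x right, y down, z forward; pixel columns grow to the right and rows downward; lengths in m; the calibration is good to about 2 mm. The wrist camera is an equidistant fisheye: a pixel r from the principal point sees the ray r / f radians off the axis. A picture is of the moment at which its call begins.
- ctrl.sign_off(): hands the job in; it is judged then, once.
Trained networks look in a picture, given as the dict that the camera call returned (one of the last four; its "shot" number tells which), for a name from the list of things; names that differ only in an ending like _2 or _b are one class to them, and where a whole thing is asked for, a point or a joint stands for the part that bears it (a point fixed in the world has none). Each returns a list of dicts, best first, with "p" (0 to 1); they miss things now and then, are a little off and sometimes report something else, mostly with a low value. They report only what shows in the picture. A call takes as long as a camera call.
- ctrl.outline_of(picture, target): "pixels" (480x640 bool, what is visible of it) and "position" ([column, row] in pixels, amid what is visible of it).
- ctrl.tip_of(picture, target): "position" ([column, row] in pixels: a listed point, or the origin of a listed thing).
The state is a dict: "time_s": time; "qpos": joint angles; "joint_vel": joint speeds; "tau": joint torques, N m; "tool_pos": TCP position; "tcp_rot": TCP orientation; "contact_force": force on the tool from outside, world axes, zero at the start; "moment": the same for the moment, N m; "width": finger opening in m; "grasp_force": force on a finger pad.
Only numpy, scipy, OpenCV 4.12 (cv2) and the standard library are available. Lean on these libraries where they do the work, as an engineer would, in place of code of your own. Each camera call takes 0.05 s, during which the arm holds its last target. There are 200 camera calls.

## Working session

There is one attempt and no reset: what is moved stays moved. The work goes in short steps, Python scripts to look and compute and a tool call to move; the robot and the scene stay as the last step left them, time stands still between calls to the robot, and variables do not carry over. Pictures are saved under pics/ and viewed, at most 10 in all, crops included, and the job is handed in when it is done.

Besides the shell and the picture viewer there is one more tool, called after ">>>" by a JSON object that holds its "method" and its "body". servo_tool: Moves the arm, as the interface text tells. Its arguments: {"type":"object","properties":{"deltas":{"type":"array"},"claw":{"type":"number"},"force":{"type":"number"}},"required":["deltas"]}

```bash
mkdir -p pics; cat > h.py <<'E'
import numpy as np, cv2
from station import ctrl
def world(f,u,v,z):
    p=np.array([(u-f["cx"])/f["fx"]*z,(v-f["cy"])/f["fy"]*z,z,1]); return (f["pose"]@p)[:3]
def cloud(f,m):
    v,u=np.nonzero(m&(f["z_map"]>0)); z=f["z_map"][v,u]
    P=np.stack([(u-f["cx"])/f["fx"]*z,(v-f["cy"])/f["fy"]*z,z,np.ones_like(z)]); return (f["pose"]@P)[:3].T
E
python3 - <<'E'
from h import *
np.set_printoptions(precision=4,suppress=True)
s=ctrl.sense(); print(s, ctrl.pinch_z)
ims=[]
for c in ("top","side"):
    f=ctrl.grab_frame(c); ims.append(f["image"])
    print(c,f["pose"])
    for n in ("wing_grip","spindle","seat","stand","cast_mid","snips_mid","jar_mid"):
        t=ctrl.tip_of(f,n)[:1]; o=ctrl.outline_of(f,n)[:1]
        if t: print(n,"tip",t[0]["p"],t[0]["position"],end=' ')
        if o:
            C=cloud(f,o[0]["pixels"]); print(o[0]["p"],o[0]["position"],len(C))
            if len(C): print("   med",np.median(C,0),"lo",np.percentile(C,3,axis=0),"hi",np.percentile(C,97,axis=0))
        else: print()
    cv2.imwrite(f"pics/{c}.png",f["image"][:,:,::-1])
E
```

```text
{'time_s': 0.0, 'qpos': array([-1.489 ,  0.3427,  1.525 , -0.    ,  1.2754, -0.146 ]), 'joint_vel': array([-0.0012, -0.0003,  0.0007,  0.001 , -0.0001,  0.0002]), 'tau': array([ -0.0005, -43.3682, -24.601 ,  -0.0002,   0.0079,  -0.    ]), 'tool_pos': array([ 0.1185, -0.511 ,  0.2306]), 'tcp_rot': array([-3.1196, -0.3569, -0.0001]), 'contact_force': array([ 0.398 , -0.2175,  0.1249]), 'moment': array([0.0422, 0.0313, 0.0438]), 'grasp_force': 0.0, 'width': 0.08524849073925553} -0.0187
top [[-0.0261 -0.9812  0.1913  0.3671]
 [-0.9996  0.0241 -0.0124  0.0883]
 [ 0.0075 -0.1915 -0.9815  1.0454]
 [ 0.      0.      0.      1.    ]]
wing_grip tip 0.68 [299.7, 288.9] 0.52 [302.5, 294.0] 325
   med [0.4548 0.1058 0.1714] lo [0.4352 0.0961 0.1052] hi [0.4748 0.1171 0.1752]
spindle tip 0.7 [305.7, 296.5] 

stand tip 0.59 [299.3, 292.9] 0.72 [299.7, 291.3] 2863
   med [0.4684 0.1117 0.0139] lo [0.4172 0.0715 0.0081] hi [0.5236 0.155  0.1729]
cast_mid tip 0.68 [243.3, 321.8] 0.62 [244.7, 326.9] 869
   med [0.4082 0.2189 0.0162] lo [0.3844 0.1944 0.0105] hi [0.4334 0.2487 0.0269]
snips_mid tip 0.74
[... 444 characters left out ...]
53]
spindle tip 0.9 [279.6, 258.0] 0.96 [278.7, 212.7] 834
   med [0.453  0.1026 0.1523] lo [0.4257 0.0956 0.0002] hi [0.4733 0.3223 0.175 ]
seat tip 0.52 [280.0, 261.5] 
stand tip 0.91 [288.8, 277.3] 0.85 [289.5, 260.8] 4442
   med [0.4696 0.1037 0.0371] lo [0.4196 0.069  0.002 ] hi [0.5252 0.1493 0.1721]
0.96 [254.6, 231.4] 668
   med [0.4065 0.2046 0.0169] lo [0.3806 0.1924 0.0023] hi [0.4307 0.2455 0.0279]
snips_mid tip 0.68 [307.4, 336.1] 0.73 [301.9, 335.2] 738
   med [ 0.4881 -0.0243  0.0076] lo [ 0.4533 -0.0598  0.0027] hi [ 0.5301 -0.0002  0.0104]
jar_mid tip 0.67 [334.5, 238.5] 0.57 [333.4, 237.8] 924
   med [0.5542 0.1777 0.0481] lo [0.533  0.1688 0.004 ] hi [0.5771 0.2133 0.0573]
```

```bash
python3 - <<'E'
from h import *
np.set_printoptions(precision=4,suppress=True)
out=[]
for c in ("top","side"):
    f=ctrl.grab_frame(c); C=cloud(f,np.ones((480,640),bool))
    d=np.hypot(C[:,0]-.454,C[:,1]-.106)
    W=C[(d<.035)&(C[:,2]>.13)]; zt=np.percentile(W[:,2],97)
    T=W[W[:,2]>zt-.005]; r=cv2.minAreaRect((T[:,:2]*1000).astype(np.float32))
    q=T[:,:2]-T[:,:2].mean(0); w,V=np.linalg.eigh(q.T@q); print(c,zt,len(T),r,T.mean(0),"long axis deg",np.degrees(np.arctan2(V[1,1],V[0,1])))
    im=f["image"][190:360,190:430] if c=="top" else f["image"][170:340,190:430]
    out.append(cv2.resize(im,None,fx=1.66,fy=1.66,interpolation=cv2.INTER_CUBIC))
    A=C[(C[:,2]>.02)&(C[:,0]>.3)&(C[:,0]<.7)&(C[:,1]>-.1)&(C[:,1]<.35)]
    g={}
    hi=A[A[:,2]>.1]; print("tall extent",hi.min(0),hi.max(0))
cv2.imwrite("pics/a.png",np.hstack(out)[:,:,::-1])
E
```

```text
top 0.17532664817969992 200 ((455.13427734375, 107.07708740234375), (16.07252311706543, 43.67470932006836), 80.031005859375) [0.4558 0.1067 0.1727] long axis deg 162.566294191002
tall extent [ 0.4331 -0.0962  0.1   ] [0.7    0.3493 0.2032]
side 0.17508367319013923 171 ((453.7669677734375, 105.90071105957031), (16.35990333557129, 44.99580001831055), 64.22590637207031) [0.4537 0.105  0.1731] long axis deg 162.34566585912978
tall extent [ 0.4308 -0.1     0.1001] [0.7    0.3494 0.203 ]
```

View pics/a.png

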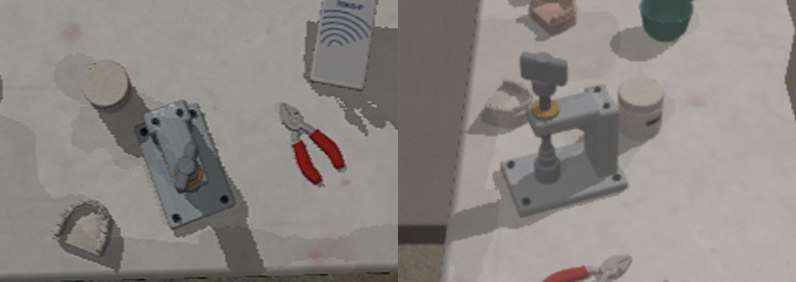

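View pics/top.png

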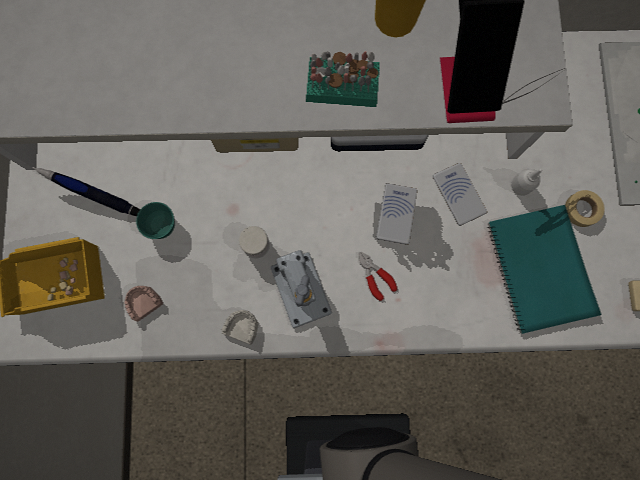

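The top view shows the stand at (300,290), cast (243,327), snips (378,277), jar (255,241), and a shelf only above row 135. The path at z≈0.23 is clear.

>>> {"method": "servo_tool", "body": {"deltas": [[4,-2.5,0,-9],[8,-5,0,-18],[12,-7.5,0,-27],[16,-10,0,-36],[20,-12.5,0,-45],[24,-15,0,-54],[28,-17.5,0,-63],[31.4,-19.5,0,-72],[33.4,-23.7,0,-81],[35.3,-27.8,0,-90],[37.2,-31.9,0,-99],[39.1,-36,0,-108],[41,-40.1,0,-117],[42.9,-44.3,0,-126],[44.8,-48.4,0,-135],[46.2,-51.5,0,-143],[46.7,-52.5,0,-149],[46.7,-52.5,0,-149],[46.7,-52.5,0,-149]], "claw": 1, "force": 60}}

```text
time_s: 3.98
tool_pos: [0.4548, 0.105, 0.2313]
tcp_rot: [-0.494, -3.102, 0.001]
contact_force: [0.0, 0.6, 0.4]
width: 0.0851
grasp_force: 0.0
```

```bash
python3 - <<'E'
from h import *
np.set_printoptions(precision=4,suppress=True)
s=ctrl.sense(); print(s["qpos"],s["contact_force"],s["moment"])
f=ctrl.grab_frame("wrist"); print(f["pose"],f["fx"],f["cx"],f["cy"])
for n in ("wing_grip",): print([(t["p"],t["position"]) for t in ctrl.tip_of(f,n)[:2]])
v,u=np.mgrid[:480,:640]; x=(u-f["cx"])/f["fx"];y=(v-f["cy"])/f["fy"]; th=np.hypot(x,y)+1e-9
k=np.tan(np.minimum(th,1.4))/th; z=f["z_map"]; m=(z>0)&(th<1.3)
P=np.stack([x*k*z,y*k*z,z,np.ones_like(z)],-1)[m]@f["pose"].T
C=P[:,:3]; W=C[(np.hypot(C[:,0]-.454,C[:,1]-.106)<.035)&(C[:,2]>.13)&(C[:,2]<.185)]
zt=np.percentile(W[:,2],95);T=W[W[:,2]>zt-.004]; print(zt,len(T),cv2.minAreaRect((T[:,:2]*1000).astype(np.float32)))
cv2.imwrite("pics/w.png",f["image"][:,:,::-1])
E
```

```text
[ 0.0626  0.2356  1.675  -0.0003  1.2312 -1.1925] [0.0436 0.6331 0.3679] [ 0.0014  0.0041 -0.007 ]
[[ 0.3103  0.903   0.2972  0.3786]
 [ 0.9506 -0.2947 -0.0972  0.1299]
 [-0.0002  0.3127 -0.9499  0.3736]
 [ 0.      0.      0.      1.    ]] 371.64829954431775 319.59701077196485 236.0883406887444
[(0.89, [319.1, 249.6])]
0.1742776735753337 1430 ((454.75079345703125, 106.20329284667969), (16.849811553955078, 45.184661865234375), 64.8049545288086)
```

View pics/w.png

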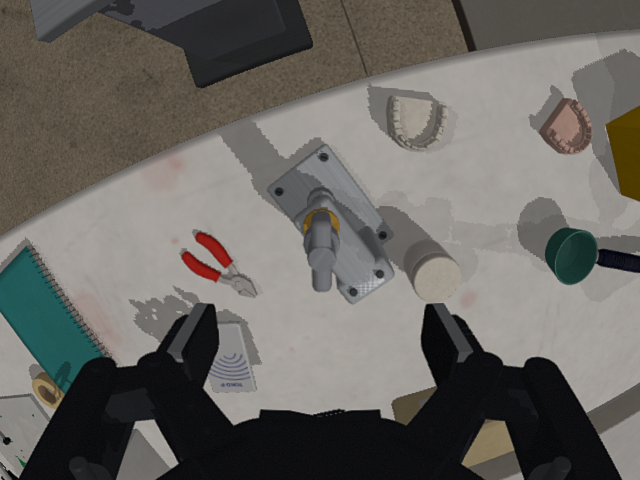

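>>> {"method": "servo_tool", "body": {"deltas": [[0,0.1,2,0],[0,0.1,4,0],[0,0.1,6,0],[0,0.1,7.2,0],[0,0.1,8.1,0],[0,0.1,8.1,0]]}}

```text
time_s: 4.82
tool_pos: [0.4551, 0.1062, 0.15]
tcp_rot: [-0.491, -3.102, 0.0]
contact_force: [0.0, 0.1, 0.2]
width: 0.0854
grasp_force: 0.0
```

>>> {"method": "servo_tool", "body": {"deltas": [[0,0,0,0],[0,0,0,0],[0,0,0,0],[0,0,0,0],[0,0,0,0],[0,0,0,0],[0,0,0,0],[0,0,0,0]], "claw": 0, "force": 60}}

```text
time_s: 5.82
tool_pos: [0.4553, 0.1062, 0.1506]
tcp_rot: [0.49, 3.103, -0.001]
contact_force: [-1.4, -2.5, 5.5]
width: 0.0106
grasp_force: 60.6
```

```bash
cat > s.py <<'E'
from h import *
from scipy.spatial.transform import Rotation as R
np.set_printoptions(precision=4,suppress=True)
s=ctrl.sense(); M=R.from_rotvec(s["tcp_rot"]).as_matrix()
print(s["time_s"],s["tool_pos"],"yaw",np.degrees(np.arctan2(M[1,0],M[0,0])),"q6",np.degrees(s["qpos"][5]),"F",s["contact_force"],"M",s["moment"],s["width"],s["grasp_force"],"tau",s["tau"][5])
E
python3 s.py
```

```text
5.825 [0.4553 0.1062 0.1506] yaw 162.05382626642586 q6 -68.29555689215137 F [-1.3617 -2.4653  5.5318] M [-0.5693  0.3759 -0.061 ] 0.010552317070416943 60.586920976638794 tau -0.054057963425293565
```

>>> {"method": "servo_tool", "body": {"deltas": [[0,0,0.017,5],[0,0,0.033,10],[0,0,0.05,15],[0,0,0.067,20],[0,0,0.083,25],[0,0,0.1,30],[0,0,0.1,30],[0,0,0.1,30]]}}

```text
time_s: 6.82
tool_pos: [0.4553, 0.1061, 0.1496]
tcp_rot: [1.276, 2.87, -0.001]
contact_force: [-1.5, -2.9, 5.4]
width: 0.011
grasp_force: 60.6
```

```bash
python3 s.py
```

```text
6.825 [0.4553 0.1061 0.1496] yaw 132.04972031111873 q6 -38.29072602110582 F [-1.4545 -2.9384  5.4116] M [-0.5293  0.3376 -0.0567] 0.010980899833988719 60.61433494091034 tau -0.06393049377948046
```

>>> {"method": "servo_tool", "body": {"deltas": [[0,0,0.017,5],[0,0,0.033,10],[0,0,0.05,15],[0,0,0.05,15]]}}

```text
time_s: 7.32
tool_pos: [0.4553, 0.1061, 0.1491]
tcp_rot: [1.641, 2.678, -0.001]
contact_force: [-1.4, -2.9, 5.6]
width: 0.0108
grasp_force: 60.6
```

```bash
python3 s.py
```

```text
7.325 [0.4553 0.1061 0.1491] yaw 116.99965059736505 q6 -23.23796754911128 F [-1.4443 -2.8881  5.5967] M [-0.5727  0.4208 -0.0488] 0.010793056590157179 60.61882138252258 tau 0.2907049097120762
```

```bash
python3 s.py; python3 - <<'E'
from h import *
for i in range(2):
    f=ctrl.grab_frame("side"); s=ctrl.sense(); print(s["moment"],s["tau"][5],s["contact_force"])
print([(n,ctrl.tip_of(f,n)[0]["position"] if ctrl.tip_of(f,n) else None) for n in("spindle","seat")])
u,v=276,258
cv2.imwrite("pics/s1.png",cv2.resize(f["image"][190:310,200:360],None,fx=5,fy=5,interpolation=cv2.INTER_CUBIC)[:,:,::-1])
E
```

```text
7.325 [0.4553 0.1061 0.1491] yaw 116.99965059736505 q6 -23.23796754911128 F [-1.4443 -2.8881  5.5967] M [-0.5727  0.4208 -0.0488] 0.010793056590157179 60.61882138252258 tau 0.2907049097120762
[-0.57415358  0.34383826 -0.0639586 ] 0.02145742066204548 [-2.47999306 -3.83333825  4.82452712]
[-0.54974044  0.4068683  -0.04060971] -0.05263303988613188 [-2.2555664  -3.17216057  5.71422924]
[('spindle', [282.2, 259.8]), ('seat', [280.5, 261.5])]
```

View pics/s1.png

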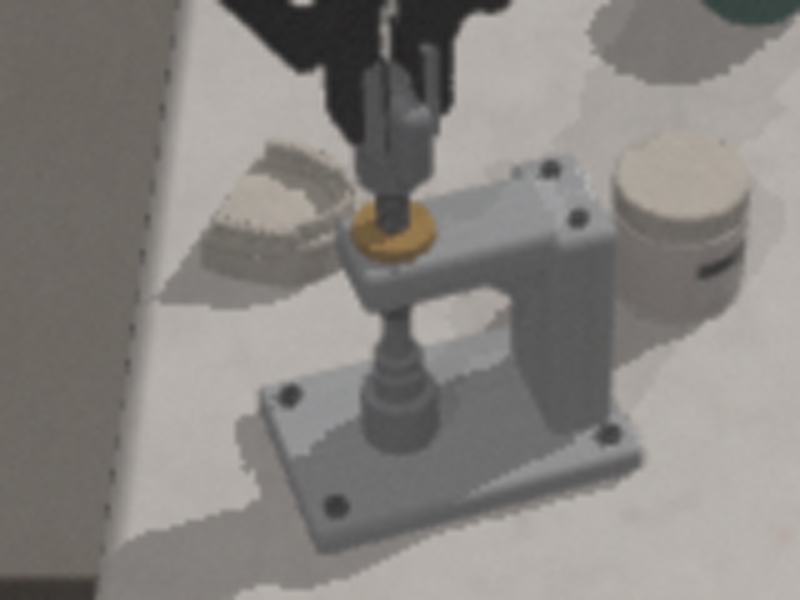

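Foot (≈400,375 in the crop) sits just above the seat (≈400,395). The wing follows the gripper, so I keep turning.

>>> {"method": "servo_tool", "body": {"deltas": [[0,0,0.013,4],[0,0,0.027,8],[0,0,0.04,12],[0,0,0.04,12]]}}

```text
time_s: 8.12
tool_pos: [0.4553, 0.1061, 0.1487]
tcp_rot: [1.912, 2.492, -0.001]
contact_force: [-2.0, -2.8, 5.0]
width: 0.011
grasp_force: 60.6
```

```bash
python3 s.py
```

```text
8.125 [0.4553 0.1061 0.1487] yaw 105.00771726091844 q6 -11.249522615861709 F [-1.9838 -2.8208  4.9797] M [-0.5752  0.413  -0.0759] 0.01098074591114145 60.62058985233307 tau 0.2152850478887558
```

>>> {"method": "servo_tool", "body": {"deltas": [[0,0,0.013,4],[0,0,0.027,8],[0,0,0.04,12],[0,0,0.04,12]]}}

```text
time_s: 8.62
tool_pos: [0.4553, 0.1061, 0.1483]
tcp_rot: [2.162, 2.279, -0.001]
contact_force: [-1.9, -2.9, 5.3]
width: 0.0109
grasp_force: 60.6
```

```bash
python3 s.py
```

```text
8.625 [0.4553 0.1061 0.1483] yaw 93.00873199598313 q6 0.7504153062667998 F [-1.9035 -2.9249  5.2801] M [-0.6356  0.3551 -0.076 ] 0.010919130454337629 60.62522828578949 tau 0.2151600457727909
```

>>> {"method": "servo_tool", "body": {"deltas": [[0,0,0.013,4],[0,0,0.027,8],[0,0,0.04,12],[0,0,0.04,12]]}}

```text
time_s: 9.12
tool_pos: [0.4552, 0.1061, 0.1479]
tcp_rot: [2.388, 2.04, -0.001]
contact_force: [-1.9, -3.0, 5.6]
width: 0.0104
grasp_force: 60.6
```

```bash
python3 s.py
```

```text
9.125 [0.4552 0.1061 0.1479] yaw 81.01030051820129 q6 12.750823781974836 F [-1.8569 -2.9728  5.5971] M [-0.6014  0.3402 -0.0825] 0.010431632130069429 60.63235402107239 tau 0.21498719695955515
```

>>> {"method": "servo_tool", "body": {"deltas": [[0,0,0.013,4],[0,0,0.027,8],[0,0,0.04,12],[0,0,0.04,12]]}}

```text
time_s: 9.62
tool_pos: [0.4552, 0.1061, 0.1475]
tcp_rot: [2.588, 1.779, -0.0]
contact_force: [-1.4, -3.3, 5.8]
width: 0.0106
grasp_force: 60.6
```

```bash
python3 s.py
```

```text
9.625 [0.4552 0.1061 0.1475] yaw 69.0097264811878 q6 24.75121276098362 F [-1.417  -3.2967  5.7605] M [-0.5871  0.3632 -0.0709] 0.01059220523939285 60.63859820365906 tau 0.21476239431649446
```

>>> {"method": "servo_tool", "body": {"deltas": [[0,0,0.013,4],[0,0,0.027,8],[0,0,0.04,12],[0,0,0.04,12]]}}

```text
time_s: 10.12
tool_pos: [0.4552, 0.1061, 0.1471]
tcp_rot: [2.76, 1.499, -0.0]
contact_force: [-2.0, -2.4, 5.6]
width: 0.0107
grasp_force: 60.6
```

```bash
python3 s.py
```

```text
10.125 [0.4552 0.1061 0.1471] yaw 57.01213604706826 q6 36.749531525591195 F [-1.9886 -2.4448  5.6124] M [-0.6103  0.4246 -0.0855] 0.010746166701931577 60.64557909965515 tau 0.21450713742524385
```

>>> {"method": "servo_tool", "body": {"deltas": [[0,0,0.013,4],[0,0,0.027,8],[0,0,0.04,12],[0,0,0.04,12]]}}

```text
time_s: 10.62
tool_pos: [0.4552, 0.1061, 0.1467]
tcp_rot: [2.901, 1.203, -0.0]
contact_force: [-1.4, -3.5, 6.0]
width: 0.011
grasp_force: 60.7
```

```bash
python3 s.py
```

```text
10.625 [0.4552 0.1061 0.1467] yaw 45.044674554254215 q6 48.72776917125719 F [-1.4179 -3.5095  6.0269] M [-0.5974  0.3954  0.0854] 0.010965403106185883 60.705742835998535 tau 0.4298029560595751
```

>>> {"method": "servo_tool", "body": {"deltas": [[0,0,0.005,1.5],[0,0,0.005,1.5],[0,0,0.005,1.5],[0,0,0.005,1.5]]}}

```text
time_s: 11.12
tool_pos: [0.4552, 0.1061, 0.1467]
tcp_rot: [2.916, 1.166, -0.0]
contact_force: [-2.0, -2.8, 6.4]
width: 0.0109
grasp_force: 60.7
```

```bash
python3 s.py
```

```text
11.125 [0.4552 0.1061 0.1467] yaw 43.585174125063084 q6 50.18569270761168 F [-1.9672 -2.8251  6.3943] M [-0.5873  0.4378  0.1542] 0.010870700745725175 60.710434913635254 tau 0.17333652824163437
```

>>> {"method": "servo_tool", "body": {"deltas": [[0,0,-0.013,-5],[0,0,-0.043,-14],[0,0,-0.077,-24],[0,0,-0.11,-34],[0,0,-0.143,-44],[0,0,-0.177,-54],[0,0,-0.21,-64],[0,0,-0.243,-74],[0,0,-0.277,-84],[0,0,-0.3,-92],[0,0,-0.32,-97],[0,0,-0.327,-99],[0,0,-0.327,-99],[0,0,-0.327,-99],[0,0,-0.327,-99]]}}

```text
time_s: 13.0
tool_pos: [0.4553, 0.1061, 0.1499]
tcp_rot: [1.008, 2.975, -0.001]
contact_force: [-1.3, -2.0, 6.0]
width: 0.0106
grasp_force: 60.7
```

```bash
python3 s.py
```

```text
13.0 [0.4553 0.1061 0.1499] yaw 142.5673107510294 q6 -48.804920503251005 F [-1.298  -2.0365  6.0175] M [-0.5396  0.3463 -0.0086] 0.010570639005090438 60.662235617637634 tau 0.04591586999595165
```

>>> {"method": "servo_tool", "body": {"deltas": [[0,0,0,0],[0,0,0,0],[0,0,0,0],[0,0,0,0],[0,0,0,0],[0,0,0,0],[0,0,-2,0],[0,0,-4,0],[0,0,-6,0],[0,0,-8,0],[0,0,-10,0],[0,0,-10,0],[0,0,-10,0]], "claw": 1}}

```text
time_s: 14.62
tool_pos: [0.4549, 0.1064, 0.2488]
tcp_rot: [-1.008, -2.974, 0.001]
contact_force: [-0.1, -0.9, 0.8]
width: 0.0855
grasp_force: 0.0
```

```bash
python3 - <<'E'
from h import *
s=ctrl.sense(); print(s["time_s"],s["tool_pos"],s["moment"],s["contact_force"])
for c in("side","top"):
    f=ctrl.grab_frame(c)
    C=cloud(f,np.ones((480,640),bool)); W=C[(np.hypot(C[:,0]-.4547,C[:,1]-.106)<.035)&(C[:,2]>.13)&(C[:,2]<.19)]
    if len(W)<20: print(c,"hidden"); continue
    zt=np.percentile(W[:,2],97);T=W[W[:,2]>zt-.005];q=T[:,:2]-T[:,:2].mean(0);w,V=np.linalg.eigh(q.T@q)
    print(c,zt,np.degrees(np.arctan2(V[1,1],V[0,1])))
    if c=="side": cv2.imwrite("pics/s2.png",cv2.resize(f["image"][170:310,200:380],None,fx=4,fy=4,interpolation=cv2.INTER_CUBIC)[:,:,::-1])
E
```

```text
14.625 [0.45485468 0.10636372 0.24878738] [0.00061235 0.0049879  0.03101556] [-0.08022508 -0.92099902  0.8448406 ]
side 0.17449482099953564 142.9588839213645
top hidden
```

View pics/s2.png

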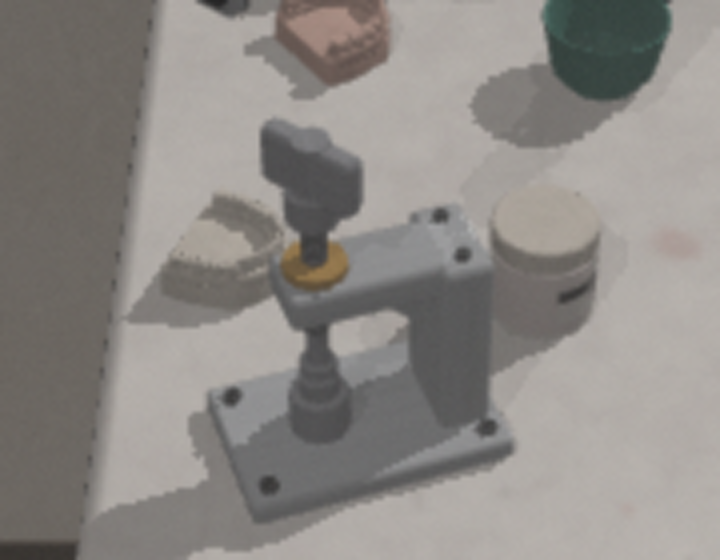

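The wing (≈310,165) stands free at 143°, 90° back from first touch at about 53°. The cast and jar look unmoved.

```bash
python3 -c "
from station import ctrl; print(ctrl.sign_off())"
```

```text
the job is handed in; nothing more can be done
None
```

The stop screw was bottomed to an estimated 0.2 N m beyond running friction (roughly 120 N on the seat), backed off about 90° from first touch and released, with the arm clear; the job is handed in, but no verdict came back.

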